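# Caliper the foot of a hood column both ways

## Robot

A 7-joint arm with a two-finger parallel gripper is mounted at the origin on the work surface. World frame = base frame: x ahead of the robot, y to its left, z up, the work surface at z = 0. Lengths are in m, angles in rad, forces in N, time in s.
With the tool pointing down it reaches from about 0.425 to 0.925 m from the base axis. Payload 6.8 kg.
Tool frame: the origin (TCP) lies between the finger pads; the fingertips stand 11 mm ahead of it and the grasp point (between the pads) lies 8 mm behind it; z points along the fingers, y is the line along which they close (so a half turn about z gives the same grasp; the last joint's range is limited). The gripper opens to 85 mm and grips with 20 to 120 N. Pads are 22 mm wide; open, the fingers measure 114 mm over their backs; the gripper's body (76 mm by 85 mm) begins 54 mm behind the grasp point. The pads swing forward as they close: fully open they stand 13 mm farther back than shut.
Start: joints at [-1.321, 0.477, 0.022, 1.555, -0.011, 1.109, -0.083], TCP at [0.236, 0.632, 0.242] pointing down, gripper open.
Joint ranges: [-2.96, 2.96], [-0.34, 2.1], [-1.41, 1.46], [0.24, 2.44], [-1.37, 4.51], [0.17, 1.92], [-2.96, 2.96]. Speed limits (rad/s): [2.39, 2.39, 3.14, 3.14, 3.14, 3.14, 3.14].

## Interface

Orientations are given as a rotation vector (axis times angle).
In Python, from bench import r gives the robot as it stands.
- The arm moves only by the tool send_rows, never from a script. Its argument "deltas" is a list of rows, each an object of numbers: "dx", "dy", "dz": the shift along the world's x, y, z in mm; "rx", "ry", "rz": the turn, a rotation vector about the world's x, y, z in degrees. A call has 1 to 5 rows; each row is the pose to reach, as a shift and turn from the pose commanded when the call began; what a row does not reach only later rows make up. A row lasts 1/12 s, in which the tool goes at most 41.7 mm and 7.16 degrees, less where a joint would pass 70% of its speed; a pose out of reach is approached as far as the arm can. A call with a gripper value outside its range is refused whole. "jaw" is the finger opening in mm, from 0 to 85.4, set as the call begins (left out, the last holds). The fingers move at their own pace and stop on an object; "newtons" is the grip in N (left out, the last holds). Time passes only in rows, so rows that repeat a pose let the fingers close. It gives the time, the measured TCP pose, the force, the opening and the grip force at its end, in the units of the state.
- r.get_obs(): the state, without advancing time (a new reading comes with each control period).
- r.grab_frame(name): name is "side" or "top" or "wrist"; returns a dict with "frame" (420x560x3 uint8, blue, green, red), "z_map" (420x560 float32, m along the optical axis (not along the pixel's ray), 0 where there is no reading), "vertical_fov" (degrees; the focal length in pixels is half the picture's height over the tangent of half this angle, whatever the lens; pixels are square), "cx", "cy" (the principal point, pixels), "xyz" and "orientation" of the camera in the world. Camera axes: x right, y down, z forward; pixel columns grow to the right and rows downward; lengths in m; the calibration is good to about 2 mm. The wrist camera is an equidistant fisheye: a pixel r from the principal point sees the ray r / f radians off the axis. A picture is of the moment at which its call begins.
- r.hand_in(): hands the job in; it is judged then, once.
The state is a dict: "clock": time; "joints": joint angles; "qvel": joint speeds; "tau": joint torques, N m; "tcp_pos": TCP position; "orientation": TCP orientation; "contact_force": force on the tool from outside, world axes, zero at the start; "moment": the same for the moment, N m; "grip_width": finger opening in m; "gripper_force": force on a finger pad.
Only numpy, scipy, OpenCV 4.12 (cv2) and the standard library are available. Lean on these libraries where they do the work, as an engineer would, in place of code of your own. Each camera call takes 0.05 s, during which the arm holds its last target. There are 200 camera calls.

## Task

Caliper the square foot of the walnut column both ways on the bench gauge: push the sliding jaw up until the foot is nipped square between the two jaws and the dial needle stands still in the green, then slide the jaw back, turn the column a quarter turn and stand it between the open jaws so that the other pair of faces will meet them, and close the jaw to the green again. Never drive the needle into the red. Leave the column standing nipped like that with the needle in the green for me to read, and leave the other things on the bench where they are.

Things in the scene. Friction and masses are not known exactly. Their poses are not given: they have to be found in the camera images.
- caliper: bench caliper gauge, fixed: hardwood board 210 x 400 mm, 20 mm thick, a steel beam along its far side (centre line at x = +60 mm, top 48 mm up). Origin: centre of the board's underside; z up, y along the beam (jaws close along y), x from jaw tips to beam. The column stands on the board (z = 20 mm). The jaws are steel bars 14 mm thick, 27 to 45 mm up, reaching to x = -80 mm.
- anvil (a joint): how far the sprung anvil jaw at the -y end is pushed back towards -y, in m: 0 untouched, 0.010 at its stop; it presses back with 1 N plus 1 N per mm. The dial needle shows it, 20 degrees clockwise (from above) per mm: green is 2 to 5 mm (3 to 6 N), red begins at 7 mm.
- slide (a joint): travel of the sliding jaw towards -y (closing), in m: 0 wide open, 0.12 at the end; starts at 0 to 0.03. Gap between the jaw faces = 160 mm - slide + anvil. Stiff: takes 8 N to move either way and stays where it is left, also against the anvil's spring.
- dial (a point): centre of the round dial face (70 mm across, lying flat, 78 mm up) on the green head that carries the anvil jaw, fixed at x = +60, y = -122 mm on the caliper; keep clear of it.
- anvil_face (a point): point on the anvil jaw's face, 35 mm to the -x side of the caliper's origin, 36 mm up (half the jaw's height). Axes as the caliper's; the face looks to +y. The faces are polished: an askew foot is squared up as they close on it.
- slide_face (a point): the same point on the sliding jaw's face, which looks to -y. Axes as the caliper's.
- thumb_post (a point): middle of the brass knurled thumb knob on the sliding jaw's carriage: upright, 22 mm in diameter, 68 to 94 mm above the bench, this point 81 mm up, on the beam's centre line, 32 mm to the +y side of the sliding jaw's face. The green carriage (46 x 64 mm, top 57 mm up) is under it. Push the knob from either side to move the jaw.
- column: dark walnut hood column, 140 mm tall, about 0.3 kg, standing between the jaws: square foot 30 mm high, nominally 60 mm wide (old wood, either way up to 3 mm off: hence the measuring), shaft 34 to 40 mm thick, capital 40 x 40 mm, 118 to 140 mm up, parallel to the foot. Origin: centre of the underside; z up, x, y square to the foot's faces; at the start x is within 0.25 rad of the caliper's y.
- gut_barrel: a steel drum wound with steel line between brass flanges, 82 mm across the toothed foot flange, 76 mm tall, standing; bystander. Origin: centre of its underside.
- crutch_rod: a brass rod 9 mm thick, 195 mm long with a two-pronged fork 41 mm wide at one end, lying flat; bystander. Origin: middle of the rod on the bench.
- rivet_tin: a round lidded copper tin, 88 mm across, 36 mm tall; bystander. Origin: centre of its underside.
- brass_weight: a brass clock weight, 56 mm across, 112 mm tall, standing; bystander. Origin: centre of its underside.
- oil_bottle: an amber oil bottle, 44 mm across, 110 mm tall, standing; bystander. Origin: centre of its underside.
- screwdriver: a screwdriver, 190 mm long, lying; bystander. Origin: under its middle.
Not all that is in view belongs to the job. Leave any pink or purple look-alike of the column alone.

How it is judged:
On the way, in this order (a step that is already met when the one before it is completed fails the run):
1. the foot is nipped square between the jaws the first way (column's x along the beam), column standing on the board, needle in the green (angle between the x axis of column and the y axis of caliper, either way round below 0.06 rad and value of joint anvil between 0.0015 and 0.0055 m and y of slide_face in the frame of anvil_face between 0.0595 and 0.065 m and horizontal distance between column and anvil_face below 0.06 m and angle between column's own z axis and vertical below 0.06 rad and z of column in the frame of caliper between 0.017 and 0.0235 m), for 0.3 s.
2. the jaw is slid back and the column, turned a quarter turn, stands on the board between the open jaws (angle between the y axis of column and the y axis of caliper, either way round below 0.3 rad and value of joint anvil below 0.001 m and y of slide_face in the frame of anvil_face above 0.064 m and horizontal distance between column and anvil_face below 0.11 m and angle between column's own z axis and vertical below 0.06 rad and z of column in the frame of caliper between 0.017 and 0.0235 m), for 0.2 s.
At the end, for the whole second after the job is handed in: Column at rest, upright on the board (0.06 rad, 3 mm), turned a quarter: its y along the beam (0.06 rad), foot nipped between the jaws: gap 55 to 60.5 mm, foot centre within 60 mm of the anvil face point; anvil pushed back 1.5 to 5.5 mm (needle in the green) (angle between the y axis of column and the y axis of caliper, either way round below 0.06 rad and value of joint anvil between 0.0015 and 0.0055 m and y of slide_face in the frame of anvil_face between 0.055 and 0.0605 m and horizontal distance between column and anvil_face below 0.06 m and angle between column's own z axis and vertical below 0.06 rad and z of column in the frame of caliper between 0.017 and 0.0235 m and linear speed of column below 0.02 m/s); the robot touches nothing.
It fails at once if the needle is driven well into the red (anvil pushed back more than 7.5 mm) (value of joint anvil above 0.0075 m).
It fails at once if another thing on the bench is shifted more than 25 mm (distance of any of gut_barrel, crutch_rod, rivet_tin, brass_weight, oil_bottle, screwdriver from where it was at the start of the episode above 0.025 m).
It also fails if it takes over 72 s, if anything falls off the work surface, if the arm or the gripper's body presses on something with over 40 N, if the wrist force passes 120 N, or if a joint passes its speed limit or range.

## Working session

There is one attempt and no reset: what is moved stays moved. The work goes in short steps, Python scripts to look and compute and a tool call to move; the robot and the scene stay as the last step left them, time stands still between calls to the robot, and variables do not carry over. Pictures are saved under pics/ and viewed, at most 10 in all, crops included, and the job is handed in when it is done.

Besides the shell and the picture viewer there is one more tool, called in YAML: its name, and indented under it one key for each argument. send_rows: Moves the arm, as the interface text tells. Its arguments: {"type":"object","properties":{"deltas":{"type":"array","items":{"type":"object","properties":{"dx":{"type":"number"},"dy":{"type":"number"},"dz":{"type":"number"},"rx":{"type":"number"},"ry":{"type":"number"},"rz":{"type":"number"}}}},"jaw":{"type":"number"},"newtons":{"type":"number"}},"required":["deltas"]}

```bash
ls; mkdir -p pics
cat > h.py <<'E'
import numpy as np, cv2
from scipy.spatial.transform import Rotation as R
from bench import r
def cam(n):
    c=r.grab_frame(n); c['f']=210/np.tan(np.radians(c['vertical_fov'])/2)
    o=np.asarray(c['orientation']); c['R']=R.from_rotvec(o).as_matrix() if o.size==3 else o
    return c
def pts(c):
    v,u=np.mgrid[0:420,0:560]; z=c['z_map']
    P=np.stack([(u-c['cx'])/c['f']*z,(v-c['cy'])/c['f']*z,z],-1)
    return P@c['R'].T+np.asarray(c['xyz'])
def onplane(c,u,v,h):
    d=c['R']@np.array([(u-c['cx'])/c['f'],(v-c['cy'])/c['f'],1]); p=np.asarray(c['xyz'])
    return p+d*(h-p[2])/d[2]
E
python3 - <<'E'
from h import *
for n in('top','side'):
    c=cam(n); print(n,c['xyz'],c['orientation'],c['f'],c['cx'],c['cy'])
    cv2.imwrite(f'pics/{n}0.png',c['frame']); np.savez(f'{n}0.npz',P=pts(c),I=c['frame'])
o=r.get_obs(); print(o)
E
```

```text
pics
top [ 0.33563183 -0.0107242   1.52240475] [-2.18379759  2.13392753 -0.17033076] 506.4264980872243 277.48839384226017 212.21879828393568
side [ 0.34760462 -1.04530963  0.69114837] [-2.10277951  0.15353057 -0.11865978] 460.924238039545 282.3257526921204 211.60138696804285
{'clock': 0.1, 'joints': array([-1.32109899,  0.47772086,  0.02235947,  1.55631889, -0.01150065,
        1.10927406, -0.08307919]), 'qvel': array([ 7.70674151e-04, -1.60824797e-04, -1.61460675e-03, -1.97535863e-03,
       -2.06302156e-03,  4.78948741e-04,  9.41740798e-05]), 'tau': array([ 4.49601357e-03, -5.97759569e+01,  1.61367472e+00, -2.81955707e+01,
        1.28245982e-02,  5.06257304e-03,  1.75290370e-05]), 'tcp_pos': array([0.23623768, 0.6317865 , 0.24143516]), 'orientation': array([-5.58964459e-01, -3.09130028e+00,  2.48873673e-03]), 'contact_force': array([-0.07992139,  0.16844287,  0.16551426]), 'moment': array([-0.07029864, -0.0035411 , -0.00154681]), 'gripper_force': 0.0, 'grip_width': 0.08528325651702767}
```

View pics/top0.png

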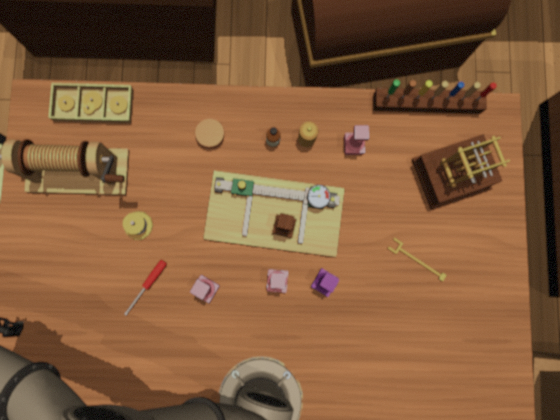

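View pics/side0.png

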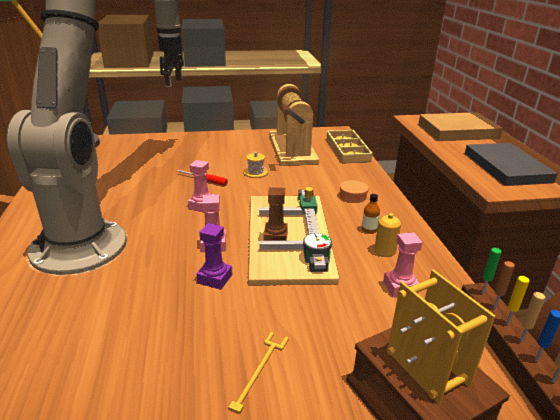

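The top view shows the board at px (205–345, 172–255), sliding jaw at left (248,215), anvil jaw (303,222), column (285,225), knob (241,185). The side view confirms it, with pink and purple decoys in front.

```bash
cat >> h.py <<'E'
def rect(P2):
    return cv2.minAreaRect((np.asarray(P2)*1000).astype(np.float32))
def capital(c, prior, rad=.04):
    """centre + yaw of column top (z~.16)"""
    P=pts(c); m=(np.abs(P[...,2]-.16)<.008)&(np.hypot(P[...,0]-prior[0],P[...,1]-prior[1])<rad)
    return P[m], rect(P[m][:,:2])
E
python3 - <<'E'
from h import *
c=cam('top'); P=pts(c); I=c['frame']; hsv=cv2.cvtColor(I,cv2.COLOR_BGR2HSV)
X,Y,Z=P[...,0],P[...,1],P[...,2]
u,v=np.meshgrid(range(560),range(420))
roi=(u>198)&(u<352)&(v>165)&(v<262)
m=roi&(Z>.012)
print('z board',np.median(Z[roi&(abs(Z-.02)<.008)]), 'bench',np.median(Z[roi&(abs(Z)<.008)]))
mb=roi&(abs(Z-.02)<.006); b=rect(P[mb][:,:2]); print('board',b)
# board from color
mm=roi&(hsv[...,1]<150)&(hsv[...,2]>100)
m2=roi&(Z>.032)&(Z<.052); 
w=np.zeros((420,560),np.uint8); w[m2]=255
print('top z col',[(np.round(P[y,x],3)) for x,y in((285,225),(281,218),(289,218),(241,185),(248,215),(303,222),(318,196))])
pc,rc=capital(c,P[222,285]); print('cap',len(pc),rc,np.median(pc[:,2]),pc.mean(0))
# crop
cr=cv2.resize(I[165:262,198:352],None,fx=5,fy=5,interpolation=cv2.INTER_CUBIC); cv2.imwrite('pics/crop1.png',cr)
E
```

```text
z board 0.018975677705477922 bench -0.0009339364002938222
board ((541.7009887695312, -28.017013549804688), (400.04486083984375, 210.28492736816406), 83.7431640625)
top z col [array([ 0.491, -0.057,  0.157]), array([ 0.336, -0.011,  1.522]), array([ 0.51 , -0.067,  0.157]), array([0.611, 0.07 , 0.09 ]), array([0.531, 0.049, 0.044]), array([ 0.514, -0.113,  0.042]), array([ 0.587, -0.153,  0.078])]
cap 215 ((501.657958984375, -57.47394943237305), (39.71400451660156, 40.69207763671875), 78.80816650390625) 0.15864304589672895 [ 0.5013286 -0.0571207  0.1587758]
```

View pics/crop1.png

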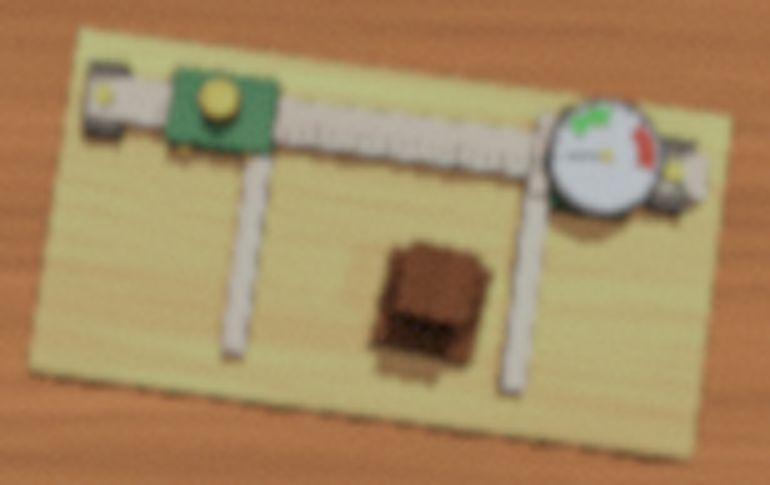

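The crop shows the knob centred at (218,98), the needle at rest pointing left on the dial at (603,155), and the column slightly askew at (435,300). I'll work out the positions in the caliper frame.

```bash
cat >> h.py <<'E'
C=np.array([.5417,-.0280]); cy=np.array([np.cos(np.radians(83.74)),np.sin(np.radians(83.74))]); cx=np.array([cy[1],-cy[0]])
def cal(p): d=np.asarray(p)[...,:2]-C; return np.stack([d@cx,d@cy],-1)*1000
def wor(x,y): return C+(x*cx+y*cy)/1000
def jaws(c):
    P=pts(c); K=cal(P); Z=P[...,2]
    band=(K[...,0]>-78)&(K[...,0]<15)&(abs(K[...,1])<135)&(abs(Z-.044)<.006)
    lo=[]
    for x0 in(-75,-66,10,0) : pass
    ys=K[...,1][band&((K[...,0]<-68)|(K[...,0]>-5))]
    return ys
def knob(c):
    P=pts(c); K=cal(P); m=(abs(P[...,2]-.092)<.007)&(abs(K[...,0]-60)<25)&(abs(K[...,1])<130)
    return K[m].mean(0) if m.any() else None, m.sum()
E
python3 - <<'E'
from h import *
c=cam('top'); ys=jaws(c); h,e=np.histogram(ys,bins=np.arange(-110,110,3)); print([(int(a),int(b)) for a,b in zip(e,h) if b])
print(knob(c)); P=pts(c); k=cal(P); m=(abs(P[...,2]-.077)<.004)&(abs(k[...,1]+122)<45)&(abs(k[...,0]-60)<45); print('dial',k[m].mean(0))
pc,rc=capital(c,[.5015,-.0575]); print('col',cal(np.array(rc[0])/1000),rc[2])
print(wor(60,0),wor(60,105))
E
```

```text
[(-95, 4), (-92, 10), (-89, 12), (-86, 10), (-83, 9), (-50, 1), (-11, 1), (70, 2), (73, 10), (76, 10), (79, 7), (82, 12), (85, 4)]
(array([ 59.19385654, 103.46644081]), np.int64(50))
dial [  60.02484216 -123.04775477]
col [-36.77191515 -33.53848266] 78.22789764404297
[ 0.60134224 -0.03454242] [0.61279148 0.0698315 ]
```

send_rows:
  deltas:
    - {"dx": 19,"dy": -28,"rz": 0.7}
    - {"dx": 38,"dy": -56,"rz": 1.4}
    - {"dx": 57,"dy": -84,"rz": 2.1}
    - {"dx": 76,"dy": -112,"rz": 2.8}
    - {"dx": 94,"dy": -140,"rz": 3.6}
  jaw: 60
  newtons: 30

```text
$.deltas[0]: bad value
```

send_rows:
  deltas:
    - {"dx": 19,"dy": -28,"rz": 0.7}
    - {"dx": 38,"dy": -56,"rz": 1.4}
    - {"dx": 57,"dy": -84,"rz": 2.1}
    - {"dx": 76,"dy": -112,"rz": 2.8}
    - {"dx": 94,"dy": -140,"rz": 3.6}

```text
$.deltas[0]: bad value
```

```bash
python3 -c "
from h import *
o=r.get_obs();print(o['clock'],o['tcp_pos'],o['orientation'],o['joints'].round(2),o['contact_force'])"
```

```text
0.2 [0.2363091  0.63191309 0.24167723] [-5.59089900e-01 -3.09130159e+00  1.80391268e-03] [-1.32  0.48  0.02  1.56 -0.01  1.11 -0.08] [-0.13768404  0.29997026  0.5440166 ]
```

Probably all six fields are needed.

send_rows:
  deltas:
    - {"dx": 19,"dy": -28,"dz": 0,"rx": 0,"ry": 0,"rz": 0.7}
    - {"dx": 38,"dy": -56,"dz": 0,"rx": 0,"ry": 0,"rz": 1.4}
    - {"dx": 57,"dy": -84,"dz": 0,"rx": 0,"ry": 0,"rz": 2.1}
    - {"dx": 76,"dy": -112,"dz": 0,"rx": 0,"ry": 0,"rz": 2.8}
    - {"dx": 94,"dy": -140,"dz": 0,"rx": 0,"ry": 0,"rz": 3.6}
  jaw: 60
  newtons: 30

```text
clock: 0.62
tcp_pos: [0.3312, 0.4907, 0.2421]
orientation: [0.461, 3.108, -0.0]
contact_force: [0.2, 0.6, -0.8]
grip_width: 0.0598
gripper_force: 0.0
```

send_rows:
  deltas:
    - {"dx": 19,"dy": -28,"dz": 0,"rx": 0,"ry": 0,"rz": 0.7}
    - {"dx": 38,"dy": -56,"dz": 0,"rx": 0,"ry": 0,"rz": 1.4}
    - {"dx": 57,"dy": -84,"dz": 0,"rx": 0,"ry": 0,"rz": 2.1}
    - {"dx": 76,"dy": -112,"dz": 0,"rx": 0,"ry": 0,"rz": 2.8}
    - {"dx": 94,"dy": -140,"dz": 0,"rx": 0,"ry": 0,"rz": 3.6}

```text
clock: 1.03
tcp_pos: [0.4252, 0.3506, 0.2423]
orientation: [0.363, 3.12, 0.0]
contact_force: [0.2, 1.3, 0.3]
grip_width: 0.06
gripper_force: 0.0
```

```bash
python3 -c "
from h import *
o=r.get_obs();print(o['clock'],o['tcp_pos'],o['orientation'],o['joints'].round(2),o['contact_force'])"
```

```text
1.0333 [0.42517318 0.35060211 0.24232114] [3.63229725e-01 3.12047197e+00 1.92182515e-05] [-0.89  0.27  0.1   1.86 -0.03  1.01  0.57] [0.18510378 1.27700628 0.28115622]
```

send_rows:
  deltas:
    - {"dx": 19,"dy": -28,"dz": 0,"rx": 0,"ry": 0,"rz": 0.7}
    - {"dx": 38,"dy": -56,"dz": 0,"rx": 0,"ry": 0,"rz": 1.4}
    - {"dx": 57,"dy": -84,"dz": 0,"rx": 0,"ry": 0,"rz": 2.1}
    - {"dx": 76,"dy": -112,"dz": 0,"rx": 0,"ry": 0,"rz": 2.8}
    - {"dx": 94,"dy": -140,"dz": 0,"rx": 0,"ry": 0,"rz": 3.6}

```text
clock: 1.45
tcp_pos: [0.5191, 0.2107, 0.2424]
orientation: [0.265, 3.13, 0.0]
contact_force: [0.8, 0.1, 0.1]
grip_width: 0.06
gripper_force: 0.0
```

send_rows:
  deltas:
    - {"dx": 19,"dy": -28,"dz": -5,"rx": 0,"ry": 0,"rz": 0.7}
    - {"dx": 38,"dy": -56,"dz": -15,"rx": 0,"ry": 0,"rz": 1.4}
    - {"dx": 57,"dy": -84,"dz": -30,"rx": 0,"ry": 0,"rz": 2.1}
    - {"dx": 76,"dy": -112,"dz": -50,"rx": 0,"ry": 0,"rz": 2.8}
    - {"dx": 93,"dy": -140,"dz": -70,"rx": 0,"ry": 0,"rz": 3.4}

```text
clock: 1.87
tcp_pos: [0.6126, 0.071, 0.1719]
orientation: [0.171, 3.136, 0.001]
contact_force: [0.7, 0.8, 0.4]
grip_width: 0.06
gripper_force: 0.0
```

Run:
```python
from h import *
def info():
    o=r.get_obs(); M=R.from_rotvec(o['orientation']).as_matrix()
    print(o['clock'],o['tcp_pos'].round(4),'cal',cal(o['tcp_pos']).round(1),'z',M[:,2].round(3),'yaw y',np.degrees(np.arctan2(M[1,1],M[0,1])),o['joints'].round(2),o['contact_force'].round(1))
info()
c=cam('wrist'); cv2.imwrite('pics/w1.png',c['frame'])
```

```text
1.8667 [0.6126 0.071  0.1719] cal [ 59.7 106.1] z [ 0.001  0.    -1.   ] yaw y 83.74955719505745 [-0.37  0.46  0.21  1.78 -0.12  0.91  1.35] [0.7 0.8 0.4]
```

View pics/w1.png

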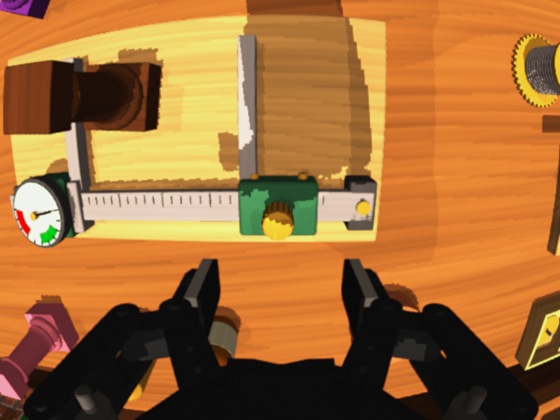

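The wrist view shows the knob at (278,222), centred between the open fingers, and the dial at (38,212) in sight. Descending and gripping the knob.

send_rows:
  deltas:
    - {"dx": 0,"dy": -1,"dz": -25,"rx": 0,"ry": 0,"rz": 0}
    - {"dx": 0,"dy": -2,"dz": -50,"rx": 0,"ry": 0,"rz": 0}
    - {"dx": 0,"dy": -2,"dz": -75,"rx": 0,"ry": 0,"rz": 0}
    - {"dx": 0,"dy": -2,"dz": -89,"rx": 0,"ry": 0,"rz": 0}
    - {"dx": 0,"dy": -2,"dz": -89,"rx": 0,"ry": 0,"rz": 0}

```text
clock: 2.33
tcp_pos: [0.6087, 0.0701, 0.0798]
orientation: [-0.172, -3.13, 0.003]
contact_force: [-1.0, -0.0, -0.1]
grip_width: 0.0597
gripper_force: 0.0
```

send_rows:
  deltas:
    - {"dx": 0,"dy": 0,"dz": 0,"rx": 0,"ry": 0,"rz": 0}
    - {"dx": 0,"dy": 0,"dz": 0,"rx": 0,"ry": 0,"rz": 0}
    - {"dx": 0,"dy": 0,"dz": 0,"rx": 0,"ry": 0,"rz": 0}
    - {"dx": 0,"dy": 0,"dz": 0,"rx": 0,"ry": 0,"rz": 0}
    - {"dx": 0,"dy": 0,"dz": 0,"rx": 0,"ry": 0,"rz": 0}
  jaw: 10

```text
clock: 2.75
tcp_pos: [0.6124, 0.07, 0.085]
orientation: [0.173, 3.134, 0.0]
contact_force: [-1.4, -1.5, 7.3]
grip_width: 0.0208
gripper_force: 29.5
```

send_rows:
  deltas:
    - {"dx": -1.1,"dy": -10,"dz": 1,"rx": 0,"ry": 0,"rz": 0}
    - {"dx": -2.2,"dy": -20,"dz": 1,"rx": 0,"ry": 0,"rz": 0}
    - {"dx": -3.3,"dy": -30,"dz": 1,"rx": 0,"ry": 0,"rz": 0}
    - {"dx": -4.4,"dy": -40,"dz": 1,"rx": 0,"ry": 0,"rz": 0}
    - {"dx": -5.5,"dy": -50,"dz": 1,"rx": 0,"ry": 0,"rz": 0}

```text
clock: 3.17
tcp_pos: [0.6073, 0.0242, 0.0851]
orientation: [0.168, 3.134, 0.007]
contact_force: [2.6, 7.4, -2.6]
grip_width: 0.021
gripper_force: 30.6
```

send_rows:
  deltas:
    - {"dx": -0.8,"dy": -7,"dz": 0,"rx": 0,"ry": 0,"rz": 0}
    - {"dx": -1.5,"dy": -14,"dz": 0,"rx": 0,"ry": 0,"rz": 0}
    - {"dx": -2.2,"dy": -20,"dz": 0,"rx": 0,"ry": 0,"rz": 0}
    - {"dx": -2.7,"dy": -25,"dz": 0,"rx": 0,"ry": 0,"rz": 0}
    - {"dx": -3.2,"dy": -29,"dz": 0,"rx": 0,"ry": 0,"rz": 0}

```text
clock: 3.58
tcp_pos: [0.604, -0.0049, 0.0851]
orientation: [0.168, 3.134, 0.007]
contact_force: [2.0, 10.5, -1.5]
grip_width: 0.0209
gripper_force: 30.8
```

```bash
cat >> h.py <<'E'
def info():
    o=r.get_obs(); M=R.from_rotvec(o['orientation']).as_matrix()
    print(o['clock'],o['tcp_pos'].round(4),'cal',cal(o['tcp_pos']).round(1),'yaw y %.1f'%np.degrees(np.arctan2(M[1,1],M[0,1])),o['joints'].round(2),'F',o['contact_force'].round(1),'along',o['contact_force'][:2]@cy,'grip',o['grip_width'],o['gripper_force'])
def look(k,n):
    c=cam('top'); ys=jaws(c); a=ys[ys<-75]; print('anvil mean',a.mean(),len(a))
    P=pts(c); kk=cal(P); m=(abs(P[...,2]-.1587)<.005)&(abs(kk[...,0]+37)<35)&(kk[...,1]<60)&(kk[...,1]>-90)
    if m.sum()>50: q=rect(P[m][:,:2]); print('col',m.sum(),cal(np.array(q[0])/1000),q[1],q[2])
    w=cam('wrist')['frame']; t=cv2.resize(c['frame'][165:262,198:352],(560,353),interpolation=cv2.INTER_CUBIC)
    cv2.imwrite(f'pics/{n}.png',cv2.resize(np.vstack([t,w]),None,fx=.75,fy=.75) if k else w)
E
python3 -c "
from h import *
info(); look(1,'n1')"
```

```text
3.5833 [ 0.604  -0.0049  0.0851] cal [59.4 29.8] yaw y 83.8 [-0.23  0.55  0.18  1.87 -0.15  0.73  1.5 ] F [ 2.  10.5 -1.5] along 10.65421434317724 grip 0.020900060599019867 30.757347643375397
anvil mean -86.68300939821712 46
col 98 [-36.17304183 -47.53523132] (40.35390090942383, 19.206193923950195) 0.8973439335823059
```

View pics/n1.png

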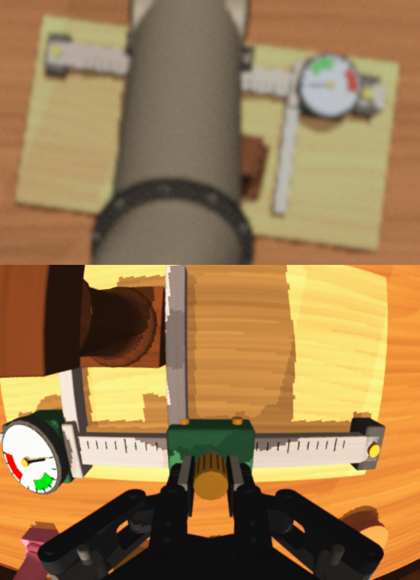

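The needle is still at rest. The column is free with about 15 mm left to go, so I'll creep from here.

send_rows:
  deltas:
    - {"dx": -0.3,"dy": -3,"dz": 0,"rx": 0,"ry": 0,"rz": 0}
    - {"dx": -0.6,"dy": -6,"dz": 0,"rx": 0,"ry": 0,"rz": 0}
    - {"dx": -0.9,"dy": -8,"dz": 0,"rx": 0,"ry": 0,"rz": 0}
    - {"dx": -1.1,"dy": -10,"dz": 0,"rx": 0,"ry": 0,"rz": 0}
    - {"dx": -1.3,"dy": -12,"dz": 0,"rx": 0,"ry": 0,"rz": 0}

```text
clock: 4.1
tcp_pos: [0.6028, -0.0157, 0.0851]
orientation: [0.167, 3.135, 0.008]
contact_force: [2.3, 11.0, -1.6]
grip_width: 0.0207
gripper_force: 30.8
```

send_rows:
  deltas:
    - {"dx": -0.1,"dy": -1,"dz": 0,"rx": 0,"ry": 0,"rz": 0}
    - {"dx": -0.2,"dy": -2,"dz": 0,"rx": 0,"ry": 0,"rz": 0}
    - {"dx": -0.3,"dy": -3,"dz": 0,"rx": 0,"ry": 0,"rz": 0}
    - {"dx": -0.3,"dy": -3,"dz": 0,"rx": 0,"ry": 0,"rz": 0}

```text
clock: 4.43
tcp_pos: [0.6024, -0.019, 0.0851]
orientation: [0.167, 3.135, 0.008]
contact_force: [2.2, 9.0, -1.2]
grip_width: 0.0209
gripper_force: 30.8
```

```bash
cat >> h.py <<'E'
def needle(show=True):
    c=cam('wrist'); I=c['frame']; hsv=cv2.cvtColor(I,cv2.COLOR_BGR2HSV)
    L=np.zeros(I.shape[:2],bool); L[130:330,0:110]=True
    g=L&(hsv[...,0]>50)&(hsv[...,0]<75)&(hsv[...,1]>180)&(hsv[...,2]>120); rd=L&((hsv[...,0]<6)|(hsv[...,0]>174))&(hsv[...,1]>180)&(hsv[...,2]>120)
    f=lambda m:(np.argwhere(m).mean(0)[::-1].round(1) if m.any() else None,m.sum())
    print('green',f(g),'red',f(rd))
    return c
E
python3 -c "
from h import *
info(); look(0,'n2'); needle()"
```

```text
4.4333 [ 0.6024 -0.019   0.0851] cal [59.4 15.6] yaw y 83.9 [-0.21  0.55  0.18  1.87 -0.15  0.73  1.52] F [ 2.2  9.  -1.2] along 9.188168937901668 grip 0.020852493067037414 30.771007239818573
anvil mean -86.79601203458172 44
col 89 [-34.46433902 -59.61373639] (41.0006217956543, 16.41280746459961) 0.7424347400665283
green (array([ 73.4, 291.9]), np.int64(353)) red (array([ 30.7, 270. ]), np.int64(297))
```

send_rows:
  deltas:
    - {"dx": -0.1,"dy": -1,"dz": 0,"rx": 0,"ry": 0,"rz": 0}
    - {"dx": -0.2,"dy": -2,"dz": 0,"rx": 0,"ry": 0,"rz": 0}
    - {"dx": -0.3,"dy": -3,"dz": 0,"rx": 0,"ry": 0,"rz": 0}
    - {"dx": -0.3,"dy": -3,"dz": 0,"rx": 0,"ry": 0,"rz": 0}

```text
clock: 4.92
tcp_pos: [0.6022, -0.0213, 0.0851]
orientation: [0.166, 3.135, 0.009]
contact_force: [2.0, 11.1, -1.1]
grip_width: 0.0208
gripper_force: 30.8
```

send_rows:
  deltas:
    - {"dx": -0.1,"dy": -1,"dz": 0,"rx": 0,"ry": 0,"rz": 0}
    - {"dx": -0.2,"dy": -2,"dz": 0,"rx": 0,"ry": 0,"rz": 0}
    - {"dx": -0.2,"dy": -2,"dz": 0,"rx": 0,"ry": 0,"rz": 0}

```text
clock: 5.17
tcp_pos: [0.6021, -0.0226, 0.0851]
orientation: [0.166, 3.135, 0.01]
contact_force: [1.1, 11.9, -0.6]
grip_width: 0.0205
gripper_force: 30.8
```

```bash
python3 -c "
from h import *
info(); look(0,'n3')
I=cv2.imread('pics/n3.png')[200:340,0:140]; cv2.imwrite('pics/n3c.png',cv2.resize(I,None,fx=3,fy=3))"
```

```text
5.1667 [ 0.6021 -0.0226  0.0851] cal [59.4 12. ] yaw y 84.0 [-0.2   0.55  0.18  1.87 -0.15  0.73  1.53] F [ 1.1 11.9 -0.6] along 11.930862350651465 grip 0.020459329946470074 30.843498408794403
anvil mean -88.85683331022848 47
col 75 [-35.13407862 -63.90527863] (38.790069580078125, 13.9642915725708) 0.9707679748535156
```

View pics/n3c.png

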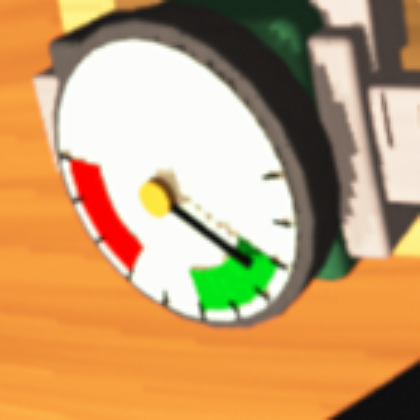

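The needle at (255,262) has just entered the green, about 2 mm. One more nudge.

send_rows:
  deltas:
    - {"dx": -0.1,"dy": -1,"dz": 0,"rx": 0,"ry": 0,"rz": 0}
    - {"dx": -0.2,"dy": -2,"dz": 0,"rx": 0,"ry": 0,"rz": 0}
    - {"dx": -0.2,"dy": -2,"dz": 0,"rx": 0,"ry": 0,"rz": 0}
    - {"dx": -0.2,"dy": -2,"dz": 0,"rx": 0,"ry": 0,"rz": 0}
    - {"dx": -0.2,"dy": -2,"dz": 0,"rx": 0,"ry": 0,"rz": 0}

```text
clock: 5.68
tcp_pos: [0.6019, -0.0239, 0.0851]
orientation: [0.165, 3.135, 0.011]
contact_force: [2.0, 13.5, -0.4]
grip_width: 0.0208
gripper_force: 30.9
```

```bash
python3 -c "
from h import *
info(); look(0,'n4')
I=cv2.imread('pics/n4.png')[:340,0:330]; cv2.imwrite('pics/n4c.png',cv2.resize(I,None,fx=1.7,fy=1.7))"
```

```text
5.6833 [ 0.6019 -0.0239  0.0851] cal [59.4 10.6] yaw y 84.0 [-0.2   0.55  0.18  1.87 -0.15  0.73  1.54] F [ 2.  13.5 -0.4] along 13.606523262741248 grip 0.020849964840618178 30.87476223707199
anvil mean -90.34803137438085 43
col 77 [-35.19940168 -65.06067102] (14.778129577636719, 39.8155517578125) 84.65573120117188
```

View pics/n4c.png

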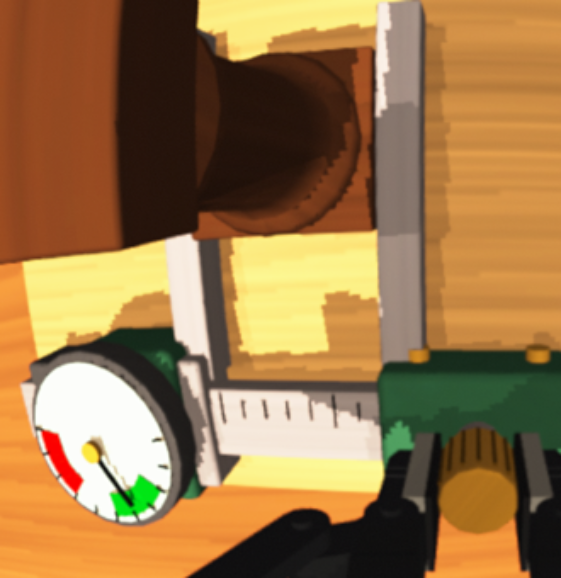

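Needle at mid-green (~3.5 mm), foot flush with both jaws. I'll hold, then open the jaw.

send_rows:
  deltas:
    - {"dx": 0,"dy": 0,"dz": 0,"rx": 0,"ry": 0,"rz": 0}
    - {"dx": 0,"dy": 0,"dz": 0,"rx": 0,"ry": 0,"rz": 0}
    - {"dx": 0,"dy": 0,"dz": 0,"rx": 0,"ry": 0,"rz": 0}
    - {"dx": 0,"dy": 0,"dz": 0,"rx": 0,"ry": 0,"rz": 0}
    - {"dx": 0,"dy": 0,"dz": 0,"rx": 0,"ry": 0,"rz": 0}

```text
clock: 6.2
tcp_pos: [0.6019, -0.0239, 0.0851]
orientation: [0.165, 3.135, 0.011]
contact_force: [2.1, 12.8, -0.4]
grip_width: 0.021
gripper_force: 30.9
```

send_rows:
  deltas:
    - {"dx": 0.3,"dy": 3,"dz": 0,"rx": 0,"ry": 0,"rz": 0}
    - {"dx": 0.7,"dy": 6,"dz": 0,"rx": 0,"ry": 0,"rz": 0}
    - {"dx": 1.0,"dy": 9,"dz": 0,"rx": 0,"ry": 0,"rz": 0}
    - {"dx": 1.3,"dy": 12,"dz": 0,"rx": 0,"ry": 0,"rz": 0}
    - {"dx": 2.0,"dy": 18,"dz": 0,"rx": 0,"ry": 0,"rz": 0}

```text
clock: 6.62
tcp_pos: [0.6026, -0.0177, 0.0851]
orientation: [0.179, 3.135, -0.007]
contact_force: [0.1, -9.4, 1.9]
grip_width: 0.0209
gripper_force: 31.2
```

send_rows:
  deltas:
    - {"dx": 1.3,"dy": 12,"dz": 0,"rx": 0,"ry": 0,"rz": 0}
    - {"dx": 2.7,"dy": 25,"dz": 0,"rx": 0,"ry": 0,"rz": 0}
    - {"dx": 4.4,"dy": 40,"dz": 0,"rx": 0,"ry": 0,"rz": 0}
    - {"dx": 6.0,"dy": 55,"dz": 0,"rx": 0,"ry": 0,"rz": 0}
    - {"dx": 7.4,"dy": 67,"dz": 0,"rx": 0,"ry": 0,"rz": 0}

```text
clock: 7.03
tcp_pos: [0.6103, 0.0508, 0.0851]
orientation: [0.178, 3.135, -0.006]
contact_force: [-0.7, -8.5, 5.6]
grip_width: 0.0208
gripper_force: 31.3
```

send_rows:
  deltas:
    - {"dx": 0,"dy": 0,"dz": 0,"rx": 0,"ry": 0,"rz": 0}
    - {"dx": 0,"dy": -3,"dz": 0,"rx": 0,"ry": 0,"rz": 0}
    - {"dx": 0,"dy": -3,"dz": 0,"rx": 0,"ry": 0,"rz": 0}
    - {"dx": 0,"dy": -3,"dz": 0,"rx": 0,"ry": 0,"rz": 0}
  jaw: 60

```text
clock: 7.37
tcp_pos: [0.6095, 0.0501, 0.0843]
orientation: [-0.175, -3.136, 0.0]
contact_force: [1.2, 1.0, -0.5]
grip_width: 0.0602
gripper_force: 0.0
```

send_rows:
  deltas:
    - {"dx": 0,"dy": 0,"dz": 30,"rx": 0,"ry": 0,"rz": 0}
    - {"dx": 0,"dy": 0,"dz": 65,"rx": 0,"ry": 0,"rz": 0}
    - {"dx": 0,"dy": 0,"dz": 100,"rx": 0,"ry": 0,"rz": 0}
    - {"dx": 0,"dy": 0,"dz": 125,"rx": 0,"ry": 0,"rz": 0}

```text
clock: 7.7
tcp_pos: [0.6105, 0.0505, 0.2123]
orientation: [0.174, 3.134, 0.001]
contact_force: [1.2, -0.5, 0.2]
grip_width: 0.06
gripper_force: 0.0
```

```bash
python3 -c "
from h import *
info(); look(0,'n5')
c=cam('top');print(knob(c))"
```

```text
7.7 [0.6105 0.0505 0.2123] cal [59.8 85.5] yaw y 83.6 [-0.35  0.41  0.22  1.76 -0.1   0.99  1.37] F [ 1.2 -0.5  0.2] along -0.3241380487788755 grip 0.06003152928691855 0.0
anvil mean -88.28304428313675 50
col 203 [-35.02545901 -50.34146584] (39.743995666503906, 40.45228958129883) 84.59500122070312
(None, np.int64(0))
```

send_rows:
  deltas:
    - {"dx": -27,"dy": -31,"dz": 0,"rx": 0,"ry": 0,"rz": 0}
    - {"dx": -54,"dy": -62,"dz": 0,"rx": 0,"ry": 0,"rz": 0}
    - {"dx": -82,"dy": -93,"dz": 0,"rx": 0,"ry": 0,"rz": 0}
    - {"dx": -109,"dy": -124,"dz": 0,"rx": 0,"ry": 0,"rz": 0.3}
    - {"dx": -109,"dy": -124,"dz": 0,"rx": 0,"ry": 0,"rz": 0.3}
  jaw: 70

```text
clock: 8.27
tcp_pos: [0.4939, -0.08, 0.2076]
orientation: [-0.18, -3.13, 0.004]
contact_force: [-1.3, -0.6, -0.6]
grip_width: 0.0701
gripper_force: 0.0
```

```bash
python3 -c "
from h import *
info(); c=cam('top');print(knob(c))
cv2.imwrite('pics/w6.png',cam('wrist')['frame'])"
```

```text
8.2667 [ 0.4939 -0.08    0.2076] cal [-41.9 -57. ] yaw y 83.4 [-0.2   0.23  0.27  2.01 -0.08  0.91  1.57] F [-1.3 -0.6 -0.6] along -0.7618486043165119 grip 0.07009009389206484 0.0
(array([59.15843386, 88.10945429]), np.int64(48))
```

View pics/w6.png

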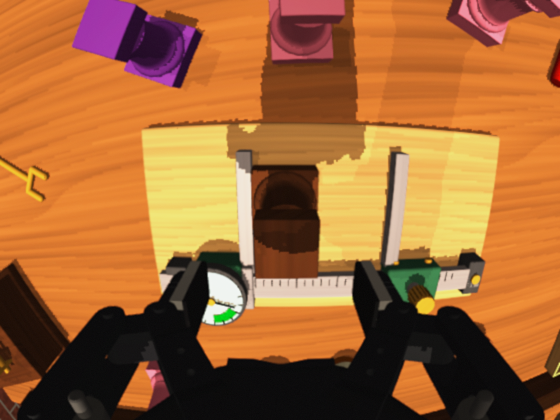

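The capital at (287,245) sits between the fingers at 190 and 370. Descending, settling, gripping.

send_rows:
  deltas:
    - {"dx": 0,"dy": 0,"dz": 0,"rx": 0,"ry": 0,"rz": 0}
    - {"dx": 0,"dy": 0,"dz": -20,"rx": 0,"ry": 0,"rz": 0}
    - {"dx": 0,"dy": 0,"dz": -40,"rx": 0,"ry": 0,"rz": 0}
    - {"dx": 0,"dy": 0,"dz": -60,"rx": 0,"ry": 0,"rz": 0}
    - {"dx": 0,"dy": 0,"dz": -71,"rx": 0,"ry": 0,"rz": 0}

```text
clock: 8.78
tcp_pos: [0.5005, -0.071, 0.1358]
orientation: [-0.16, -3.135, -0.0]
contact_force: [-0.3, 0.6, 0.2]
grip_width: 0.0699
gripper_force: 0.0
```

send_rows:
  deltas:
    - {"dx": 0,"dy": 0,"dz": 0,"rx": 0,"ry": 0,"rz": 0}
    - {"dx": 0,"dy": 0,"dz": 0,"rx": 0,"ry": 0,"rz": 0}
    - {"dx": 0,"dy": 0,"dz": 0,"rx": 0,"ry": 0,"rz": 0}

```text
clock: 9.03
tcp_pos: [0.5017, -0.0724, 0.139]
orientation: [0.163, 3.136, 0.0]
contact_force: [-0.0, 0.1, 0.6]
grip_width: 0.0701
gripper_force: 0.0
```

send_rows:
  deltas:
    - {"dx": 0,"dy": 0,"dz": 0,"rx": 0,"ry": 0,"rz": 0}
    - {"dx": 0,"dy": 0,"dz": 0,"rx": 0,"ry": 0,"rz": 0}
    - {"dx": 0,"dy": 0,"dz": 0,"rx": 0,"ry": 0,"rz": 0}
    - {"dx": 0,"dy": 0,"dz": 0,"rx": 0,"ry": 0,"rz": 0}
    - {"dx": 0,"dy": 0,"dz": 0,"rx": 0,"ry": 0,"rz": 0}
  jaw: 30
  newtons: 40

```text
clock: 9.45
tcp_pos: [0.5015, -0.073, 0.1393]
orientation: [0.165, 3.135, 0.0]
contact_force: [-0.6, 0.2, 6.3]
grip_width: 0.0392
gripper_force: 41.2
```

send_rows:
  deltas:
    - {"dx": 0,"dy": 0,"dz": 5,"rx": 0,"ry": 0,"rz": 0}
    - {"dx": 0,"dy": 0,"dz": 12,"rx": 0,"ry": 0,"rz": 0}
    - {"dx": 1,"dy": 9,"dz": 12,"rx": 0,"ry": 0,"rz": 0}
    - {"dx": 2,"dy": 18,"dz": 12,"rx": 0,"ry": 0,"rz": 0}
    - {"dx": 2.8,"dy": 26,"dz": 12,"rx": 0,"ry": 0,"rz": 0}

```text
clock: 9.87
tcp_pos: [0.5035, -0.0454, 0.1502]
orientation: [-0.163, -3.137, -0.0]
contact_force: [0.4, -0.2, -3.5]
grip_width: 0.0395
gripper_force: 41.2
```

send_rows:
  deltas:
    - {"dx": 0,"dy": 0,"dz": 0,"rx": 0,"ry": 0,"rz": -4}
    - {"dx": 0,"dy": 0,"dz": 0,"rx": 0,"ry": 0,"rz": -10}
    - {"dx": 0,"dy": 0,"dz": 0,"rx": 0,"ry": 0,"rz": -16}
    - {"dx": 0,"dy": 0,"dz": 0,"rx": 0,"ry": 0,"rz": -22}
    - {"dx": 0,"dy": 0,"dz": 0,"rx": 0,"ry": 0,"rz": -28}

```text
clock: 10.28
tcp_pos: [0.5033, -0.0456, 0.1499]
orientation: [-0.924, -3.002, 0.0]
contact_force: [0.3, -0.1, -3.1]
grip_width: 0.0393
gripper_force: 41.2
```

send_rows:
  deltas:
    - {"dx": 0,"dy": 0,"dz": 0,"rx": 0,"ry": 0,"rz": -6}
    - {"dx": 0,"dy": 0,"dz": 0,"rx": 0,"ry": 0,"rz": -12}
    - {"dx": 0,"dy": 0,"dz": 0,"rx": 0,"ry": 0,"rz": -18}
    - {"dx": 0,"dy": 0,"dz": 0,"rx": 0,"ry": 0,"rz": -24}
    - {"dx": 0,"dy": 0,"dz": 0,"rx": 0,"ry": 0,"rz": -30}

```text
clock: 10.7
tcp_pos: [0.5034, -0.0455, 0.1499]
orientation: [-1.669, -2.66, 0.001]
contact_force: [1.2, 0.0, -3.6]
grip_width: 0.0395
gripper_force: 41.2
```

send_rows:
  deltas:
    - {"dx": 0,"dy": 0,"dz": 0,"rx": 0,"ry": 0,"rz": -6}
    - {"dx": 0,"dy": 0,"dz": 0,"rx": 0,"ry": 0,"rz": -12}
    - {"dx": 0,"dy": 0,"dz": 0,"rx": 0,"ry": 0,"rz": -18}
    - {"dx": 0,"dy": 0,"dz": 0,"rx": 0,"ry": 0,"rz": -24}
    - {"dx": 0,"dy": 0,"dz": 0,"rx": 0,"ry": 0,"rz": -28}

```text
clock: 11.12
tcp_pos: [0.5034, -0.0454, 0.1499]
orientation: [-2.264, -2.178, 0.001]
contact_force: [1.0, -0.3, -3.8]
grip_width: 0.0394
gripper_force: 41.2
```

send_rows:
  deltas:
    - {"dx": 0,"dy": 0,"dz": 0,"rx": 0,"ry": 0,"rz": -4.2}
    - {"dx": 0,"dy": 0,"dz": 0,"rx": 0,"ry": 0,"rz": -4.2}
    - {"dx": 0,"dy": 0,"dz": 0,"rx": 0,"ry": 0,"rz": -4.2}

```text
clock: 11.37
tcp_pos: [0.5034, -0.0458, 0.15]
orientation: [-2.334, -2.102, 0.001]
contact_force: [-0.1, -0.7, -4.0]
grip_width: 0.0392
gripper_force: 41.2
```

```bash
python3 -c "
from h import *
info()
c=cam('top');print(knob(c)); cv2.imwrite('pics/w7.png',np.hstack([cam('side')['frame'][150:330,170:400]]))"
```

```text
11.3667 [ 0.5034 -0.0458  0.15  ] cal [-36.1 -21.8] yaw y -6.0 [-0.52  0.36  0.6   2.07 -0.29  0.79  0.15] F [-0.1 -0.7 -4. ] along -0.6584843066795703 grip 0.03916220283818898 41.209264397621155
(array([59.12375933, 88.00606381]), np.int64(49))
```

send_rows:
  deltas:
    - {"dx": 0,"dy": 0,"dz": -4,"rx": 0,"ry": 0,"rz": 0}
    - {"dx": 0,"dy": 0,"dz": -8,"rx": 0,"ry": 0,"rz": 0}
    - {"dx": 0,"dy": 0,"dz": -10,"rx": 0,"ry": 0,"rz": 0}
    - {"dx": 0,"dy": 0,"dz": -11.5,"rx": 0,"ry": 0,"rz": 0}
    - {"dx": 0,"dy": 0,"dz": -11.5,"rx": 0,"ry": 0,"rz": 0}

```text
clock: 11.88
tcp_pos: [0.5034, -0.0467, 0.1394]
orientation: [-2.337, -2.097, -0.0]
contact_force: [-5.0, 1.8, 8.6]
grip_width: 0.0394
gripper_force: 42.8
```

send_rows:
  deltas:
    - {"dx": 0,"dy": 0,"dz": 0,"rx": 0,"ry": 0,"rz": 0}
    - {"dx": 0,"dy": 0,"dz": 0,"rx": 0,"ry": 0,"rz": 0}
    - {"dx": 0,"dy": 0,"dz": 0,"rx": 0,"ry": 0,"rz": 0}
    - {"dx": 0,"dy": 0,"dz": 0,"rx": 0,"ry": 0,"rz": 0}
  jaw: 70

```text
clock: 12.22
tcp_pos: [0.5038, -0.0468, 0.1388]
orientation: [2.338, 2.098, 0.0]
contact_force: [0.2, -0.1, -0.1]
grip_width: 0.0703
gripper_force: 0.0
```

send_rows:
  deltas:
    - {"dx": 0,"dy": 0,"dz": 15,"rx": 0,"ry": 0,"rz": 0}
    - {"dx": 0,"dy": 0,"dz": 40,"rx": 0,"ry": 0,"rz": 0}
    - {"dx": 0,"dy": 0,"dz": 73,"rx": 0,"ry": 0,"rz": 0}
    - {"dx": 0,"dy": 0,"dz": 73,"rx": 0,"ry": 0,"rz": 0}

```text
clock: 12.55
tcp_pos: [0.5068, -0.0475, 0.2167]
orientation: [2.336, 2.094, 0.011]
contact_force: [1.5, -0.0, 0.5]
grip_width: 0.0699
gripper_force: 0.0
```

```bash
python3 -c "
from h import *
info(); look(0,'n8')
c=cam('top');print(knob(c))"
```

```text
12.55 [ 0.5068 -0.0475  0.2167] cal [-32.6 -23.2] yaw y -6.3 [-0.58  0.26  0.66  2.01 -0.2   0.92  0.07] F [ 1.5 -0.   0.5] along 0.11773928255971398 grip 0.06991579298337089 0.0
anvil mean nan 0
(array([59.84142333, 83.54035021]), np.int64(48))h.py:38: RuntimeWarning: Mean of empty slice.
  c=cam('top'); ys=jaws(c); a=ys[ys<-75]; print('anvil mean',a.mean(),len(a))
  ret = ret.dtype.type(ret / rcount)
```

send_rows:
  deltas:
    - {"dx": 10,"dy": 9,"dz": 0,"rx": 0,"ry": 0,"rz": 6}
    - {"dx": 20,"dy": 18,"dz": 0,"rx": 0,"ry": 0,"rz": 12}
    - {"dx": 30,"dy": 27,"dz": 0,"rx": 0,"ry": 0,"rz": 18}
    - {"dx": 40,"dy": 36,"dz": 0,"rx": 0,"ry": 0,"rz": 24}
    - {"dx": 50,"dy": 45,"dz": 0,"rx": 0,"ry": 0,"rz": 30}

```text
clock: 13.12
tcp_pos: [0.5531, -0.0012, 0.2101]
orientation: [-1.708, -2.634, 0.003]
contact_force: [-0.9, -0.1, 0.7]
grip_width: 0.0697
gripper_force: 0.0
```

send_rows:
  deltas:
    - {"dx": 11,"dy": 10,"dz": 0,"rx": 0,"ry": 0,"rz": 6}
    - {"dx": 22,"dy": 20,"dz": 0,"rx": 0,"ry": 0,"rz": 12}
    - {"dx": 33,"dy": 30,"dz": 0,"rx": 0,"ry": 0,"rz": 18}
    - {"dx": 45,"dy": 42,"dz": 0,"rx": 0,"ry": 0,"rz": 24}
    - {"dx": 57,"dy": 52,"dz": 0,"rx": 0,"ry": 0,"rz": 30}
  jaw: 60

```text
clock: 13.53
tcp_pos: [0.6101, 0.0511, 0.2097]
orientation: [-0.967, -2.986, 0.002]
contact_force: [-0.6, -0.4, -0.1]
grip_width: 0.0597
gripper_force: 0.0
```

send_rows:
  deltas:
    - {"dx": 0,"dy": 0,"dz": 0,"rx": 0,"ry": 0,"rz": 6}
    - {"dx": 0,"dy": 0,"dz": 0,"rx": 0,"ry": 0,"rz": 12}
    - {"dx": 0,"dy": 0,"dz": 0,"rx": 0,"ry": 0,"rz": 18}
    - {"dx": 0,"dy": 0,"dz": 0,"rx": 0,"ry": 0,"rz": 24}
    - {"dx": 0,"dy": 0,"dz": 0,"rx": 0,"ry": 0,"rz": 30}

```text
clock: 13.95
tcp_pos: [0.6096, 0.0502, 0.2097]
orientation: [-0.162, -3.134, 0.001]
contact_force: [-0.3, 0.4, -0.2]
grip_width: 0.0601
gripper_force: 0.0
```

send_rows:
  deltas:
    - {"dx": 0,"dy": 0,"dz": 0,"rx": 0,"ry": 0,"rz": 0}
    - {"dx": 0,"dy": 0,"dz": 0,"rx": 0,"ry": 0,"rz": 0}

```text
clock: 14.12
tcp_pos: [0.6099, 0.0501, 0.2103]
orientation: [-0.175, -3.134, 0.0]
contact_force: [-0.4, 0.5, 0.8]
grip_width: 0.0596
gripper_force: 0.0
```

```bash
python3 -c "
from h import *
info(); look(0,'n9')
c=cam('top');print(knob(c)); P,q=capital(c,[.503,-.0467]); print(len(P),cal(np.array(q[0])/1000),q[1:])"
```

```text
14.1167 [0.6099 0.0501 0.2103] cal [59.2 85.1] yaw y 83.6 [-0.38  0.41  0.26  1.76 -0.12  0.99  1.39] F [-0.4  0.5  0.8] along 0.45759559588289606 grip 0.059645781231067944 0.0
anvil mean -86.76102973499766 43
col 202 [-38.18202793 -24.61076092] (39.784461975097656, 39.920799255371094) 82.63294982910156
(array([  58.75532644, -120.38496852]), np.int64(2))
221 [-38.56287049 -24.45961827] ((39.987125396728516, 40.35330581665039), 83.74955749511719)
```

View pics/n9.png

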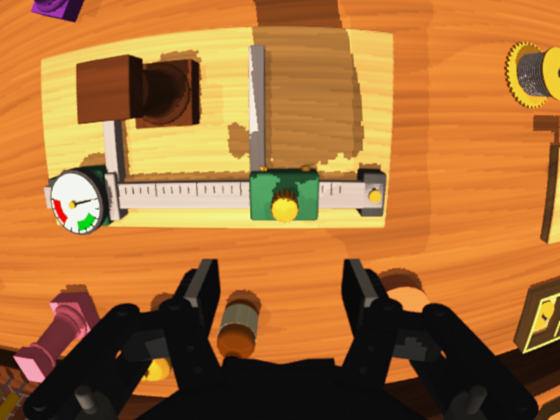

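The column at (168,92) stands square between the open jaws, the needle is at rest, and the knob (285,207) is centred. Now the second closing.

send_rows:
  deltas:
    - {"dx": 0,"dy": 0,"dz": -30,"rx": 0,"ry": 0,"rz": 0}
    - {"dx": 0,"dy": 0,"dz": -60,"rx": 0,"ry": 0,"rz": 0}
    - {"dx": 0,"dy": 0,"dz": -90,"rx": 0,"ry": 0,"rz": 0}
    - {"dx": 0,"dy": 0,"dz": -115,"rx": 0,"ry": 0,"rz": 0}
    - {"dx": 0,"dy": 0,"dz": -126,"rx": 0,"ry": 0,"rz": 0}

```text
clock: 14.68
tcp_pos: [0.6083, 0.0503, 0.0823]
orientation: [-0.171, -3.132, 0.002]
contact_force: [-0.1, 0.8, 0.6]
grip_width: 0.0603
gripper_force: 0.0
```

send_rows:
  deltas:
    - {"dx": 0,"dy": 0,"dz": 0,"rx": 0,"ry": 0,"rz": 0}
    - {"dx": 0,"dy": 0,"dz": 0,"rx": 0,"ry": 0,"rz": 0}
    - {"dx": 0,"dy": 0,"dz": 0,"rx": 0,"ry": 0,"rz": 0}
    - {"dx": 0,"dy": 0,"dz": 0,"rx": 0,"ry": 0,"rz": 0}
    - {"dx": 0,"dy": 0,"dz": 0,"rx": 0,"ry": 0,"rz": 0}
  jaw: 10
  newtons: 30

```text
clock: 15.1
tcp_pos: [0.6119, 0.0513, 0.0877]
orientation: [0.169, 3.134, 0.003]
contact_force: [0.3, 3.2, 4.1]
grip_width: 0.0207
gripper_force: 29.7
```

send_rows:
  deltas:
    - {"dx": -1.1,"dy": -10,"dz": 0,"rx": 0,"ry": 0,"rz": 0}
    - {"dx": -2.2,"dy": -20,"dz": 0,"rx": 0,"ry": 0,"rz": 0}
    - {"dx": -3.3,"dy": -30,"dz": 0,"rx": 0,"ry": 0,"rz": 0}
    - {"dx": -4.4,"dy": -40,"dz": 0,"rx": 0,"ry": 0,"rz": 0}
    - {"dx": -5.3,"dy": -48,"dz": 0,"rx": 0,"ry": 0,"rz": 0}

```text
clock: 15.52
tcp_pos: [0.6067, 0.0049, 0.0877]
orientation: [0.167, 3.134, 0.006]
contact_force: [-0.2, 7.8, 4.8]
grip_width: 0.0206
gripper_force: 30.0
```

send_rows:
  deltas:
    - {"dx": -0.6,"dy": -5,"dz": 0,"rx": 0,"ry": 0,"rz": 0}
    - {"dx": -1.1,"dy": -10,"dz": 0,"rx": 0,"ry": 0,"rz": 0}
    - {"dx": -1.6,"dy": -14,"dz": 0,"rx": 0,"ry": 0,"rz": 0}
    - {"dx": -1.9,"dy": -17,"dz": 0,"rx": 0,"ry": 0,"rz": 0}
    - {"dx": -2.2,"dy": -20,"dz": 0,"rx": 0,"ry": 0,"rz": 0}

```text
clock: 15.93
tcp_pos: [0.6047, -0.0134, 0.0876]
orientation: [0.165, 3.134, 0.008]
contact_force: [0.1, 10.4, 5.7]
grip_width: 0.0206
gripper_force: 30.1
```

```bash
python3 -c "
from h import *
info(); look(0,'n10')"
```

```text
15.9333 [ 0.6047 -0.0134  0.0876] cal [61.  21.4] yaw y 84.0 [-0.24  0.55  0.22  1.86 -0.18  0.74  1.54] F [ 0.1 10.4  5.7] along 10.357114149692451 grip 0.020622499765064344 30.130911469459534
anvil mean -86.66672131601746 47
col 100 [-38.29031699 -50.26227205] (19.41688346862793, 40.847023010253906) 89.88953399658203
```

send_rows:
  deltas:
    - {"dx": -0.2,"dy": -2,"dz": 0,"rx": 0,"ry": 0,"rz": 0}
    - {"dx": -0.4,"dy": -4,"dz": 0,"rx": 0,"ry": 0,"rz": 0}
    - {"dx": -0.6,"dy": -6,"dz": 0,"rx": 0,"ry": 0,"rz": 0}
    - {"dx": -0.8,"dy": -7,"dz": 0,"rx": 0,"ry": 0,"rz": 0}
    - {"dx": -0.8,"dy": -7,"dz": 0,"rx": 0,"ry": 0,"rz": 0}

```text
clock: 16.45
tcp_pos: [0.6039, -0.0207, 0.0876]
orientation: [0.166, 3.134, 0.007]
contact_force: [-0.1, 9.0, 5.5]
grip_width: 0.0208
gripper_force: 30.1
```

send_rows:
  deltas:
    - {"dx": -0.1,"dy": -1,"dz": 0,"rx": 0,"ry": 0,"rz": 0}
    - {"dx": -0.2,"dy": -2,"dz": 0,"rx": 0,"ry": 0,"rz": 0}
    - {"dx": -0.2,"dy": -2,"dz": 0,"rx": 0,"ry": 0,"rz": 0}

```text
clock: 16.7
tcp_pos: [0.6037, -0.0225, 0.0876]
orientation: [0.165, 3.134, 0.008]
contact_force: [0.1, 10.6, 6.1]
grip_width: 0.0209
gripper_force: 30.1
```

```bash
python3 -c "
from h import *
info(); look(0,'n11')"
```

```text
16.7 [ 0.6037 -0.0225  0.0876] cal [61.  12.2] yaw y 84.0 [-0.23  0.55  0.22  1.87 -0.18  0.74  1.56] F [ 0.1 10.6  6.1] along 10.593487626068226 grip 0.020867821787033596 30.079049170017242
anvil mean -86.72414371898554 44
col 93 [-38.14365548 -59.1326444 ] (18.386873245239258, 39.371246337890625) 84.28536224365234
```

Anvil still untouched, so the foot is narrower this way. Continuing in 2 mm steps.

send_rows:
  deltas:
    - {"dx": -0.1,"dy": -1,"dz": 0,"rx": 0,"ry": 0,"rz": 0}
    - {"dx": -0.2,"dy": -2,"dz": 0,"rx": 0,"ry": 0,"rz": 0}
    - {"dx": -0.3,"dy": -3,"dz": 0,"rx": 0,"ry": 0,"rz": 0}
    - {"dx": -0.3,"dy": -3,"dz": 0,"rx": 0,"ry": 0,"rz": 0}

```text
clock: 17.13
tcp_pos: [0.6034, -0.0253, 0.0876]
orientation: [0.165, 3.134, 0.008]
contact_force: [-0.6, 9.7, 6.0]
grip_width: 0.0206
gripper_force: 30.1
```

```bash
python3 -c "
from h import *
info(); look(0,'n12')"
```

```text
17.1333 [ 0.6034 -0.0253  0.0876] cal [61.   9.4] yaw y 84.0 [-0.22  0.55  0.22  1.87 -0.18  0.74  1.56] F [-0.6  9.7  6. ] along 9.575287556348748 grip 0.02061658829295178 30.105354487895966
anvil mean -87.01353149740781 44
col 97 [-38.36240902 -62.3116297 ] (18.31197738647461, 38.934303283691406) 85.8962631225586
```

send_rows:
  deltas:
    - {"dx": -0.1,"dy": -1,"dz": 0,"rx": 0,"ry": 0,"rz": 0}
    - {"dx": -0.2,"dy": -2,"dz": 0,"rx": 0,"ry": 0,"rz": 0}
    - {"dx": -0.3,"dy": -3,"dz": 0,"rx": 0,"ry": 0,"rz": 0}
    - {"dx": -0.3,"dy": -3,"dz": 0,"rx": 0,"ry": 0,"rz": 0}

```text
clock: 17.57
tcp_pos: [0.6032, -0.0272, 0.0877]
orientation: [0.164, 3.134, 0.01]
contact_force: [0.6, 12.6, 5.6]
grip_width: 0.0206
gripper_force: 30.2
```

```bash
python3 -c "
from h import *
info(); look(0,'n13')"
```

```text
17.5667 [ 0.6032 -0.0272  0.0877] cal [61.   7.5] yaw y 84.0 [-0.22  0.55  0.22  1.87 -0.18  0.74  1.57] F [ 0.6 12.6  5.6] along 12.614841362614582 grip 0.02064748229512866 30.15229493379593
anvil mean -88.76032713984263 45
col 90 [-38.30849202 -64.35085353] (17.23902130126953, 39.78601837158203) 84.8206787109375
```

send_rows:
  deltas:
    - {"dx": -0.1,"dy": -1,"dz": 0,"rx": 0,"ry": 0,"rz": 0}
    - {"dx": -0.2,"dy": -2,"dz": 0,"rx": 0,"ry": 0,"rz": 0}
    - {"dx": -0.2,"dy": -2,"dz": 0,"rx": 0,"ry": 0,"rz": 0}
    - {"dx": -0.2,"dy": -2,"dz": 0,"rx": 0,"ry": 0,"rz": 0}
    - {"dx": -0.2,"dy": -2,"dz": 0,"rx": 0,"ry": 0,"rz": 0}

```text
clock: 18.08
tcp_pos: [0.603, -0.0285, 0.0876]
orientation: [0.163, 3.135, 0.011]
contact_force: [-0.8, 12.7, 5.7]
grip_width: 0.0208
gripper_force: 30.2
```

```bash
python3 -c "
from h import *
info(); look(0,'n14')"
```

```text
18.0833 [ 0.603  -0.0285  0.0876] cal [61.   6.2] yaw y 84.1 [-0.22  0.55  0.22  1.87 -0.18  0.74  1.57] F [-0.8 12.7  5.7] along 12.569004457826974 grip 0.020842092215956315 30.182735323905945
anvil mean -89.58292909264493 50
col 88 [-38.00395285 -65.39440256] (17.972190856933594, 39.16689682006836) 83.62657928466797
```

send_rows:
  deltas:
    - {"dx": 0.2,"dy": 2,"dz": 0,"rx": 0,"ry": 0,"rz": 0}
    - {"dx": 0.3,"dy": 3.5,"dz": 0,"rx": 0,"ry": 0,"rz": 0}
    - {"dx": 0.3,"dy": 3.5,"dz": 0,"rx": 0,"ry": 0,"rz": 0}

```text
clock: 18.43
tcp_pos: [0.603, -0.0284, 0.0876]
orientation: [0.166, 3.134, 0.005]
contact_force: [-0.8, 7.5, 5.7]
grip_width: 0.0205
gripper_force: 30.1
```

send_rows:
  deltas:
    - {"dx": 0,"dy": 0,"dz": 0,"rx": 0,"ry": 0,"rz": 0}
    - {"dx": 0,"dy": 0,"dz": 0,"rx": 0,"ry": 0,"rz": 0}
    - {"dx": 0,"dy": 0,"dz": 0,"rx": 0,"ry": 0,"rz": 0}
    - {"dx": 0,"dy": 0,"dz": 0,"rx": 0,"ry": 0,"rz": 0}
  jaw: 60

```text
clock: 18.77
tcp_pos: [0.6016, -0.0321, 0.086]
orientation: [0.172, 3.137, -0.001]
contact_force: [1.3, -0.2, -0.3]
grip_width: 0.0602
gripper_force: 0.0
```

send_rows:
  deltas:
    - {"dx": 0,"dy": 0,"dz": 20,"rx": 0,"ry": 0,"rz": 0}
    - {"dx": 0,"dy": 0,"dz": 50,"rx": 0,"ry": 0,"rz": 0}
    - {"dx": 0,"dy": 0,"dz": 90,"rx": 0,"ry": 0,"rz": 0}
    - {"dx": 0,"dy": 0,"dz": 110,"rx": 0,"ry": 0,"rz": 0}
    - {"dx": 0,"dy": 0,"dz": 110,"rx": 0,"ry": 0,"rz": 0}

```text
clock: 19.18
tcp_pos: [0.6047, -0.0322, 0.2012]
orientation: [0.171, 3.128, 0.001]
contact_force: [0.1, -0.0, 1.0]
grip_width: 0.0599
gripper_force: 0.0
```

```bash
python3 -c "
from h import *
info(); look(0,'n15')
I=cv2.imread('pics/n15.png'); cv2.imwrite('pics/n15c.png',cv2.resize(I[0:340,0:330],None,fx=1.7,fy=1.7))"
```

```text
19.1833 [ 0.6047 -0.0322  0.2012] cal [63.   2.7] yaw y 83.7 [-0.25  0.41  0.26  1.79 -0.13  0.95  1.53] F [ 0.1 -0.   1. ] along -0.012545087761574779 grip 0.0598959772251125 0.0
anvil mean -90.33798428871246 48
```

View pics/n15c.png

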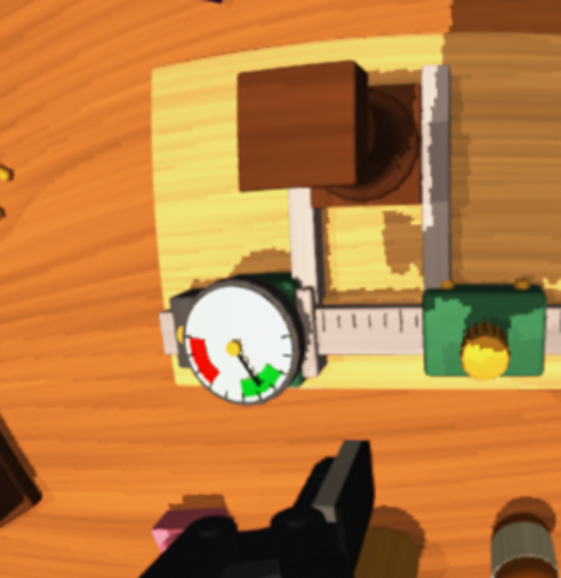

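The needle is at mid-green (262,383), the foot is nipped square between the jaws, and the gripper is clear. Handing in.

```bash
python3 -c "
from bench import r
print(r.hand_in())"
```

```text
the job is handed in; nothing more can be done
None
```

I calipered the column's foot both ways, with the needle in the green each time and never in the red. I then handed the job in, leaving the column nipped the second way for you to read; the hand-in returned no verdict.

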